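Open the twist-lock sample chamber by feel and load it

ROBOT

A 6-joint arm with a two-finger parallel gripper is mounted at the origin on the work surface. World frame = base frame: x ahead of the robot, y to its left, z up, the work surface at z = 0. Lengths are in m, angles in rad, forces in N, time in s.
With the tool pointing down it reaches from about 0.25 to 0.775 m from the base axis. Payload 4 kg.
Tool frame: the origin (TCP) lies at the very end of the fingers, on their centre line; the grasp point (between the pads) lies 19 mm behind it; z points along the fingers, y is the line along which they close (so a half turn about z gives the same grasp; the last joint's range is limited). The gripper opens to 94 mm and grips with 3 to 60 N. Pads are 16 mm wide; open, the fingers measure 119 mm over their backs; the gripper's body (75 mm by 177 mm) begins 78 mm behind the grasp point.
Start: joints at [1.003, 0.087, 1.371, -0, 1.684, -0.103], TCP at [0.247, 0.492, 0.206] pointing down, gripper open.
Joint ranges: [-3.1, 3.1], [-0.76, 2.03], [0.27, 2.55], [-1.08, 4.22], [0.17, 2.65], [-2.57, 2.57]. Speed limits (rad/s): [2.79, 2.79, 3.14, 3.14, 3.14, 3.14].

INTERFACE

Orientations are given as [roll, pitch, yaw] about the fixed x, y, z axes, in that order (R = Rz(yaw) Ry(pitch) Rx(roll)).
In Python, from bench import robot, vision gives the robot as it stands.
- The arm moves only by the shell command python3 -m crank 'ROWS'. ROWS is JSON, a list of rows, each a list of 3 entries, a list of its own where there are three numbers: the closure, from 0 (fully open) to 1 (shut), then the shift along the tool's x, y, z in m, then the turn, a rotation vector about the tool's x, y, z in degrees. A call has 1 to 8 rows; each row shifts and turns the commanded pose from where the row before left it, along the tool's axes as they then stand; what a row does not reach is not made up. A row lasts 1/10 s, in which the tool goes at most 50 mm and 8.59 degrees, less where a joint would pass 70% of its speed; a pose out of reach is approached as far as the arm can. A call with a gripper value outside its range is refused whole. The fingers move at their own pace and stop on an object; the grip force is fixed at half the most. Time passes only in rows, so rows that do not move let the fingers close. It gives the time, the measured TCP pose, the force, the opening and the grip force at its end, in the units of the state.
- robot.get_obs(): the state, without advancing time (a new reading comes with each control period).
- vision.snapshot(name): name is "side" or "top" or "wrist"; returns a dict with "color" (384x512x3 uint8, red, green, blue), "z_map" (384x512 float32, m along the optical axis (not along the pixel's ray), 0 where there is no reading), "fx", "fy", "cx", "cy" (pixels), "dist" ([k1, k2, p1, p2, k3] as OpenCV has them; the pictures are not rectified), "R" (3x3) and "t" (3): a world point X has camera coordinates R X + t. Camera axes: x right, y down, z forward; pixel columns grow to the right and rows downward; lengths in m; the calibration is good to about 2 mm. A picture is of the moment at which its call begins.
- robot.close_job(): hands the job in; it is judged then, once.
The state is a dict: "time": time; "joint_positions": joint angles; "qvel": joint speeds; "joint_torque": joint torques, N m; "tool_pos": TCP position; "ee_rot": TCP orientation; "wrist_force": force on the tool from outside, world axes, zero at the start; "wrist_torque": the same for the moment, N m; "width": finger opening in m; "finger_force": force on a finger pad.
Only numpy, scipy, OpenCV 4.12 (cv2) and the standard library are available. Lean on these libraries where they do the work, as an engineer would, in place of code of your own. Each camera call takes 0.05 s, during which the arm holds its last target. There are 200 camera calls.

TASK

Open the steel sample chamber: its cover is a twist-lock, so turn it anticlockwise, feeling with light upward pulls for the place where it comes free (never force it), lift it off and set it down, handle up, near the middle of the blue pad. Then take the sample holder by its stem from the white tray and stand it upright inside the open chamber. Let go of everything, and leave the other bench things where they are.

Things in the scene. Friction and masses are not known exactly. Their poses are not given: they have to be found in the camera images.
- chamber: Round steel chamber on a 110 x 110 x 8 mm base plate, fixed. Origin: centre of the base's underside, z up. Outer diameter 88 mm, bore 76 mm, rim at 50 mm, inner floor at 8 mm above the origin. Red mark on its -x side. A cover lies on it at the start.
- mouth (a point): Centre of the chamber's rim plane. Inside, 2 to 7 mm below it, a brass collar has two broad inward tabs (clear round mouth 56 mm wide) with a gap between them on either side. The gaps are hidden while the cover is on, and stand differently each time; the pose does not tell them. The cover's locking bar is caught under the tabs until it is turned into the gaps.
- cover: Aluminium disc cover, 88 mm diameter, 6 mm thick, about 0.2 kg. Origin: centre of the disc's underside (at the start on the chamber's rim), z up. Foot cross below: locking bar 69 x 14 mm along x and a 44 x 12 mm bar along y (passes inside the tabs), from 9 to 15 mm below the origin; set on a flat surface it stands on this cross, origin 15 mm up.
- handle (a point): Middle of the black bar handle on the cover, on its axis, 20 mm above the cover's origin; axes as the cover. The bar is 60 mm long along x, 14 mm wide along y, and stands from 6 to 32 mm above the cover's origin. To open, turn the cover about this axis, anticlockwise from above (+yaw).
- lock (a point): Centre of the locking bar, 12 mm below the cover's origin. Locked, the cover rises 2 mm freely, then against the sprung tabs (3 N per mm) for 4 mm more, then stops hard. It frees after a turn of somewhere from 24 to 109 degrees anticlockwise from its start, within about 9 degrees either side of the right angle; then it lifts straight up, clear after 20 mm. 3 mm side play; it turns easily.
- lock_ring: Sprung carrier of the two tabs inside the chamber; origin at the chamber's origin at rest. It can rise 4 mm, spring 3 N per mm. Its pose does not tell where the gaps are. It must not be forced: keep the pull on it below 30 N.
- pad: Blue plastic parking pad, 130 x 130 x 4 mm, fixed flat on the bench. Origin: centre of its underside; its top is 4 mm above.
- tray: White plastic open tray, 110 x 110 mm, walls 14 mm high and 4 mm thick, floor about 4 mm thick, fixed. Origin: centre of its underside. The sample holder stands in it.
- holder: Sample holder: a brass disc 34 mm in diameter and 14 mm thick with an upright square steel stem 12 x 12 mm (faces square to its x and y), from 14 to 70 mm above the origin; about 0.12 kg. Origin: centre of the disc's underside, z along the stem.
- amber_bottle: Bystander: amber glass bottle, 50 mm diameter, 110 mm tall. Origin: centre of its underside.
- white_bottle: Bystander: white plastic bottle with red cap, 38 mm diameter, 85 mm tall. Origin: centre of its underside.
- dish: Bystander: flat glass disc dish, 60 mm diameter, 15 mm tall. Origin: centre of its underside.
- screwdriver: Bystander: screwdriver 150 mm long, lying along its x.
- beaker: Bystander: empty glass beaker, 70 mm diameter, 80 mm tall. Origin: centre of its underside.
- slide_box: Bystander: grey plastic slide box, 85 x 35 x 30 mm. Origin: centre of its underside.
Mind the look-alikes: they are no part of the job. Leave any green look-alike of the holder alone. What is shaped like the cover but pink is not meant.

How it is judged:
By the outcome, as a careful person would: the job done as asked, in the order asked, and still so for the second after the job is handed in, with the robot touching nothing.
It also fails if it takes over 70 s, if anything falls off the work surface, if the arm or the gripper's body presses on something with over 40 N, if the wrist force passes 120 N, or if a joint passes its speed limit or range.

## Working session

There is one attempt and no reset: what is moved stays moved. The work goes in short steps, Python scripts to look and compute and a shell command to move; the robot and the scene stay as the last step left them, time stands still between calls to the robot, and variables do not carry over. Pictures are saved under pics/ and viewed, at most 10 in all, crops included, and the job is handed in when it is done.

```bash
mkdir -p pics; ls
cat > h.py <<'E'
import numpy as np, cv2
from bench import robot, vision
def snap(n,f):
    s=vision.snapshot(n); np.savez('pics/'+f+'.npz',**{k:np.array(v) for k,v in s.items()})
    cv2.imwrite('pics/'+f+'.png',s['color'][...,::-1]); return s
def ld(f): return dict(np.load('pics/'+f+'.npz'))
def K(s): return np.array([[s['fx'],0,s['cx']],[0,s['fy'],s['cy']],[0,0,1]],float)
def ray(s,u,v):
    p=cv2.undistortPoints(np.array([[[u,v]]],float),K(s),np.array(s['dist'],float))[0,0]
    R=np.array(s['R']);t=np.array(s['t']); return -R.T@t, R.T@np.r_[p,1]
def dep(s,u,v):
    o,d=ray(s,u,v); z=s['z_map'][int(round(v)),int(round(u))]; return o+d*z
def atz(s,u,v,z):
    o,d=ray(s,u,v); return o+d*(z-o[2])/d[2]
def tri(a,b):
    (o1,d1),(o2,d2)=a,b; A=np.c_[d1,-d2]; x=np.linalg.lstsq(A,o2-o1,rcond=None)[0]
    p,q=o1+d1*x[0],o2+d2*x[1]; return (p+q)/2,np.linalg.norm(p-q)
np.set_printoptions(precision=4,suppress=True)
E
python3 - <<'E'
from h import *
a=snap('top','top0');b=snap('side','side0');c=snap('wrist','wrist0')
for s in(a,b,c): print(-np.array(s['R']).T@s['t'],s['fx'])
cv2.imwrite('pics/top0b.png',cv2.resize(a['color'][...,::-1],(800,600),interpolation=cv2.INTER_CUBIC))
cv2.imwrite('pics/side0b.png',cv2.resize(b['color'][...,::-1],(800,600),interpolation=cv2.INTER_CUBIC))
o=robot.get_obs();print({k:o[k] for k in('time','tool_pos','ee_rot','wrist_force','width')})
E
```

```text
pics
[0.4111 0.0146 1.08  ] 408.54901213221063
[0.2784 0.7087 0.8734] 408.08533556891155
[0.1782 0.527  0.3831] 312.89960033907425
{'time': 0.15, 'tool_pos': array([0.2463, 0.4913, 0.2046]), 'ee_rot': array([-3.14  , -0.0002,  2.6768]), 'wrist_force': array([-0.2905, -0.0979,  0.6428]), 'width': 0.09370010923691033}
```

View pics/top0b.png

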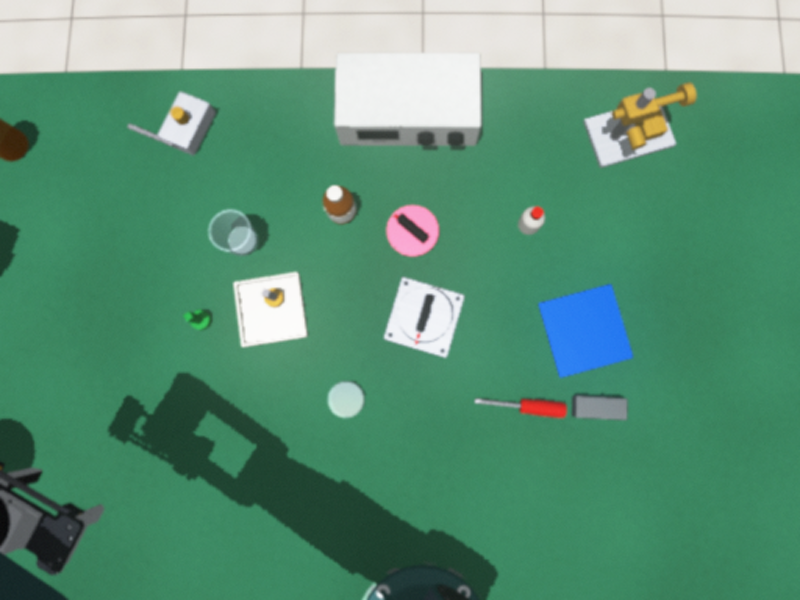

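View pics/side0b.png

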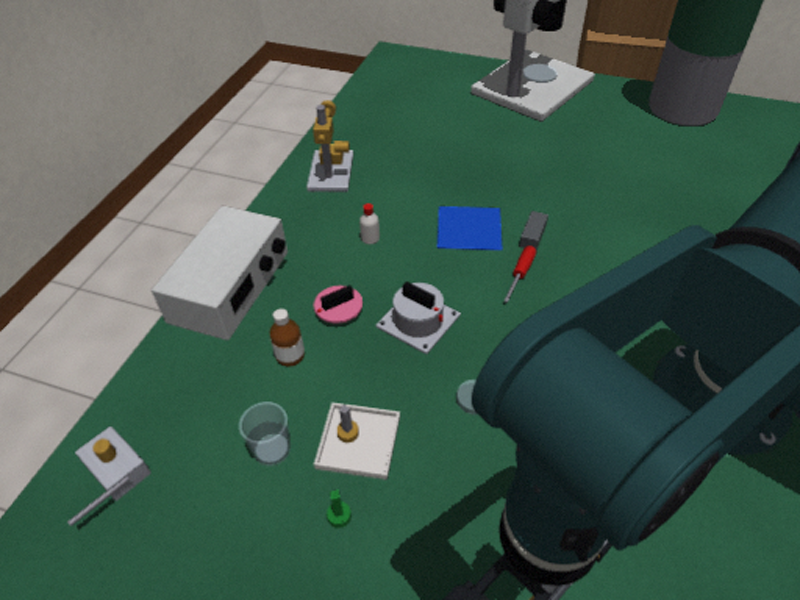

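The top view shows the covered chamber at (424,317), tray (270,310) with the holder at (274,296), and pad (586,331), all in 800-px coordinates. The pink cover is at (412,230) and the green holder at (198,319). The side view shows the handle at (419,295) and the holder stem top at (345,408).

Run:
```python
from h import *
a=ld('top0');b=ld('side0')
def crop(s,u,v,w=50,h=37.5,k=8):
    u0,v0=int(u-w/2),int(v-h/2); c=s['color'][v0:v0+int(h),u0:u0+w,::-1]; print(u0,v0)
    c=cv2.resize(c,(400,300),interpolation=cv2.INTER_CUBIC)
    return c
m=np.vstack([np.hstack([crop(a,272,202,60,45),crop(a,174,190,60,45)]),np.hstack([crop(b,267,195,60,45),crop(b,222,273,60,45)])])
cv2.imwrite('pics/m0.png',m)
k=.64
for n,p,q in[('handle',(426,313),(419,295)),('stemtop',(268,293),(345,408))]:
    print(n,tri(ray(a,p[0]*k,p[1]*k),ray(b,q[0]*k,q[1]*k)),dep(a,p[0]*k,p[1]*k),dep(b,q[0]*k,q[1]*k))
for n,p in[('pad',(586,331)),('pad corners',(540,302)),('',(611,285)),('',(633,357)),('',(562,376))]: print(n,atz(a,p[0]*k,p[1]*k,.004))
for n,p in[('plate',(403,278)),('',(463,294)),('',(447,356)),('',(385,338))]: print(n,atz(a,p[0]*k,p[1]*k,.008))
```

```text
242 179
144 167
237 172
192 250
handle (array([ 0.5111, -0.0037,  0.0666]), np.float64(0.0038770030198684883)) [ 0.5115 -0.003   0.0816] [0.5063 0.0049 0.0766]
stemtop (array([0.5426, 0.2502, 0.0696]), np.float64(0.00204815828961283)) [0.5434 0.2502 0.0707] [0.5393 0.2539 0.0762]
pad [ 0.4902 -0.2748  0.004 ]
pad corners [ 0.5391 -0.1977  0.004 ]
 [ 0.5689 -0.3198  0.004 ]
 [ 0.4466 -0.3534  0.004 ]
 [ 0.4144 -0.2326  0.004 ]
plate [0.5785 0.0349 0.008 ]
 [ 0.5516 -0.0668  0.008 ]
 [ 0.4468 -0.0397  0.008 ]
 [0.4763 0.0645 0.008 ]
```

View pics/m0.png

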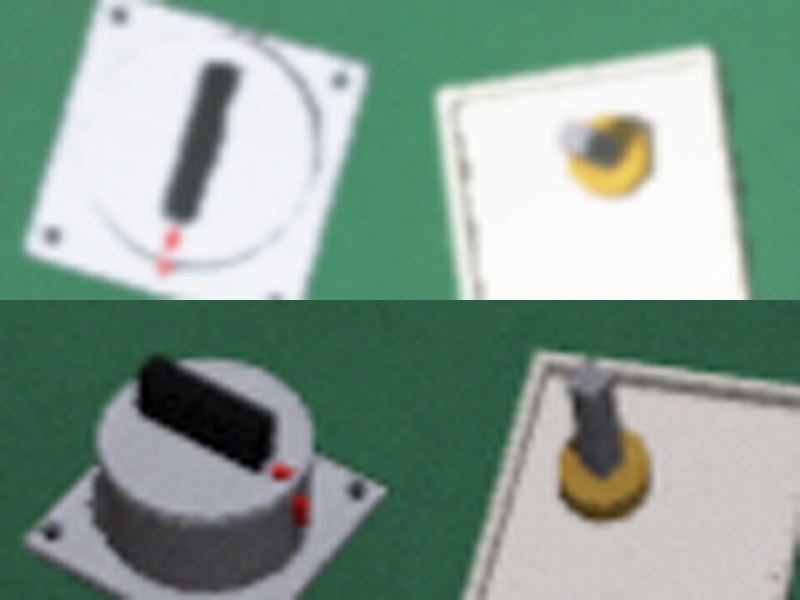

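The crops show the handle top centre at top px (272.2,200.5) with the bar along the chamber's x, yaw about -15°. The stem top is at top px (170.1,187.6) and side px (220.8,261.7). Moving above the chamber now.

```bash
python3 -m crank '[[0,[-0.038,-0.027,0],[0,0,0]],[0,[-0.038,-0.027,0],[0,0,0]],[0,[-0.038,-0.027,0],[0,0,0]],[0,[-0.038,-0.027,0],[0,0,0]],[0,[-0.038,-0.027,0],[0,0,0]],[0,[-0.038,-0.027,0],[0,0,0]],[0,[-0.038,-0.027,0],[0,0,0]],[0,[-0.038,-0.027,0],[0,0,0]]]'
python3 -m crank '[[0,[-0.038,-0.027,0],[0,0,0]],[0,[-0.038,-0.027,0],[0,0,0]],[0,[-0.038,-0.027,0],[0,0,0]],[0,[-0.038,-0.027,0],[0,0,0]],[0,[0,0,0],[0,0,8.5]],[0,[0,0,0],[0,0,8.5]],[0,[0,0,0],[0,0,8.5]],[0,[0,0,0],[0,0,8.5]]]'
python3 -m crank '[[0,[0,0,0],[0,0,8.5]],[0,[0,0,0],[0,0,8.5]],[0,[0,0,0],[0,0,8.5]],[0,[0,0,0],[0,0,8.5]],[0,[0,0,0],[0,0,8.5]],[0,[0,0,0],[0,0,8.5]],[0,[0,0,0],[0,0,8.5]],[0,[0,0,0],[0,0,8.5]]]'
python3 -m crank '[[0,[0,0,0],[0,0,8.5]],[0,[0,0,0],[0,0,8.5]],[0,[0,0,0],[0,0,8.5]],[0,[0,0,0],[0,0,8.5]],[0,[0,0,0],[0,0,8.5]],[0,[0,0,0],[0,0,8.5]],[0,[0,0,0],[0,0,8.5]],[0,[0,0,0],[0,0,4]]]'
python3 - <<'E'
from h import *
a=ld('top0');b=ld('side0')
print('handle',atz(a,272.15,200.45,.082),tri(ray(a,272.15,200.45),ray(b,268.2,184.75)))
print('stem',atz(a,170.1,187.55,.074),tri(ray(a,170.1,187.55),ray(b,220.8,261.7)))
for n,p in[('handle ends',(275,189)),('',(269.3,212))]: print(n,atz(a,*p,.082))
o=robot.get_obs();print({k:o[k] for k in('time','joint_positions','tool_pos','ee_rot','wrist_force','width')})
s=snap('wrist','w1');cv2.imwrite('pics/w1b.png',cv2.resize(s['color'][...,::-1],(800,600),interpolation=cv2.INTER_CUBIC))
E
```

```text
time: 0.95
tool_pos: [0.4218, 0.1605, 0.2053]
ee_rot: [3.141, -0.0, 2.677]
wrist_force: [1.3, 0.4, 0.2]
width: 0.0942
finger_force: 0.0
time: 1.75
tool_pos: [0.5087, -0.0026, 0.2049]
ee_rot: [-3.141, -0.001, 2.077]
wrist_force: [-0.0, -0.2, 0.1]
width: 0.094
finger_force: 0.0
time: 2.55
tool_pos: [0.5087, -0.0023, 0.205]
ee_rot: [-3.141, 0.0, 0.89]
wrist_force: [-0.2, -0.5, -0.0]
width: 0.0941
finger_force: 0.0
time: 3.35
tool_pos: [0.5087, -0.0023, 0.205]
ee_rot: [3.142, 0.001, -0.216]
wrist_force: [0.1, 0.4, 0.8]
width: 0.0938
finger_force: 0.0
handle [ 0.5112 -0.0018  0.082 ] (array([ 0.5097, -0.002 ,  0.0844]), np.float64(0.002384085672384769))
stem [0.5429 0.253  0.074 ] (array([0.5417, 0.2531, 0.072 ]), np.float64(0.0030340204740978505))
handle ends [ 0.5395 -0.0087  0.082 ]
 [0.4827 0.0051 0.082 ]
{'time': 3.35, 'joint_positions': array([-0.1161, -0.0043,  1.4665,  0.    ,  1.6802,  1.6706]), 'tool_pos': array([ 0.5087, -0.0023,  0.205 ]), 'ee_rot': array([ 3.1416,  0.0008, -0.2159]), 'wrist_force': array([0.0655, 0.448 , 0.7583]), 'width': 0.0937807715573217}
```

View pics/w1b.png

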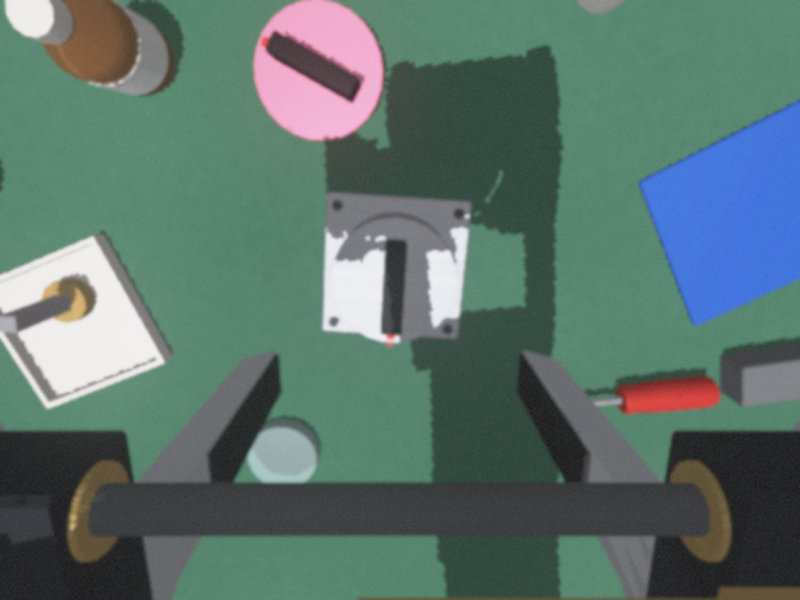

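The wrist view shows the bar at (395,285) centred between the fingers, the red mark at (390,340), and nothing else in the descent path. Descending to grasp.

```bash
python3 -m crank '[[0,[0.002,0,0.04],[0,0,2.5]],[0,[0,0,0.04],[0,0,0]],[0,[0,0,0.04],[0,0,0]],[0,[0,0,0.026],[0,0,0]],[0,[0,0,0],[0,0,0]]]'
python3 -m crank '[[1,[0,0,0],[0,0,0]],[1,[0,0,0],[0,0,0]],[1,[0,0,0],[0,0,0]],[1,[0,0,0],[0,0,0]],[1,[0,0,0],[0,0,0]],[1,[0,0,0],[0,0,0]],[1,[0,0,0],[0,0,0]],[1,[0,0,0],[0,0,0]]]'
```

```text
time: 3.9
tool_pos: [0.5076, -0.0023, 0.0552]
ee_rot: [3.141, 0.009, -0.254]
wrist_force: [-0.7, -0.6, -0.5]
width: 0.0939
finger_force: 0.0
time: 4.7
tool_pos: [0.5109, -0.0028, 0.0595]
ee_rot: [-3.142, 0.0, -0.255]
wrist_force: [-0.1, 0.2, 0.4]
width: 0.0333
finger_force: 0.0
```

```bash
python3 -m crank '[[1,[0,0,0],[0,0,0]],[1,[0,0,0],[0,0,0]],[1,[0,0,0],[0,0,0]],[1,[0,0,0],[0,0,0]]]'
python3 -m crank '[[1,[0,0,0],[0,0,-8]],[1,[0,0,0],[0,0,-8]],[1,[0,0,0],[0,0,0]]]'
```

```text
time: 5.1
tool_pos: [0.5109, -0.0024, 0.0594]
ee_rot: [-3.141, 0.0, -0.255]
wrist_force: [0.6, 1.3, 0.1]
width: 0.0137
finger_force: 30.0
time: 5.4
tool_pos: [0.5108, -0.0029, 0.0594]
ee_rot: [3.141, 0.0, 0.024]
wrist_force: [-0.5, 0.8, -0.2]
width: 0.0139
finger_force: 30.0
```

```bash
python3 -m crank '[[1,[0,0,0],[0,0,-8]],[1,[0,0,0],[0,0,0]],[1,[0,0,-0.002],[0,0,0]],[1,[0,0,-0.002],[0,0,0]],[1,[0,0,0],[0,0,0]]]'
python3 -m crank '[[1,[0,0,0.004],[0,0,0]],[1,[0,0,0],[0,0,-6]],[1,[0,0,0],[0,0,-6]],[1,[0,0,0],[0,0,0]],[1,[0,0,-0.002],[0,0,0]],[1,[0,0,-0.002],[0,0,0]],[1,[0,0,0],[0,0,0]]]'
```

```text
time: 5.9
tool_pos: [0.5102, -0.0028, 0.0627]
ee_rot: [-3.141, 0.002, 0.162]
wrist_force: [0.9, -0.4, -3.8]
width: 0.0138
finger_force: 30.0
time: 6.6
tool_pos: [0.511, -0.0026, 0.0639]
ee_rot: [-3.141, -0.0, 0.372]
wrist_force: [-0.0, 0.5, -1.7]
width: 0.0137
finger_force: 30.0
```

```bash
python3 -m crank '[[1,[0,0,-0.0015],[0,0,0]],[1,[0,0,0],[0,0,0]]]'
```

```text
time: 6.8
tool_pos: [0.5108, -0.0026, 0.0651]
ee_rot: [-3.141, 0.0, 0.373]
wrist_force: [-1.1, 1.3, -3.0]
width: 0.0139
finger_force: 30.0
```

```bash
python3 -m crank '[[1,[0,0,-0.002],[0,0,0]],[1,[0,0,0],[0,0,0]]]'; python3 -m crank '[[1,[0,0,-0.002],[0,0,0]],[1,[0,0,0],[0,0,0]]]'
```

```text
time: 7.0
tool_pos: [0.5108, -0.0026, 0.0671]
ee_rot: [-3.141, -0.0, 0.373]
wrist_force: [-1.4, 1.8, -2.0]
width: 0.0139
finger_force: 30.0
time: 7.2
tool_pos: [0.5109, -0.0027, 0.0692]
ee_rot: [-3.141, -0.0, 0.373]
wrist_force: [-1.6, 0.4, -3.4]
width: 0.0136
finger_force: 30.0
```

```bash
python3 -m crank '[[1,[0,0,-0.004],[0,0,0]],[1,[0,0,-0.005],[0,0,0]],[1,[0,0,-0.006],[0,0,0]],[1,[0,0,-0.008],[0,0,0]],[1,[0,0,-0.01],[0,0,0]],[1,[0,0,-0.02],[0,0,0]],[1,[0,0,-0.03],[0,0,0]],[1,[0,0,0],[0,0,0]]]'
```

```text
time: 8.0
tool_pos: [0.5141, -0.0032, 0.1577]
ee_rot: [3.136, -0.01, 0.373]
wrist_force: [-0.4, -0.3, -2.2]
width: 0.0138
finger_force: 30.0
```

```bash
python3 -m crank '[[1,[-0.0169,0.0352,0],[0,0,0]],[1,[-0.0169,0.0352,0],[0,0,0]],[1,[-0.0169,0.0352,0],[0,0,0]],[1,[-0.0169,0.0352,0],[0,0,0]],[1,[-0.0169,0.0352,0],[0,0,0]],[1,[-0.0169,0.0352,0],[0,0,0]],[1,[-0.0166,0.0348,0],[0,0,0]],[1,[0,0,0],[0,0,0]]]'
python3 -m crank '[[1,[0,0,0.03],[0,0,0]],[1,[0,0,0.03],[0,0,0]],[1,[0,0,0.03],[0,0,0]],[1,[0,0,0.02],[0,0,0]],[1,[0,0,0.008],[0,0,0]],[1,[0,0,0.002],[0,0,0]],[1,[0,0,0.001],[0,0,0]],[1,[0,0,0],[0,0,0]]]'
```

```text
time: 8.8
tool_pos: [0.4893, -0.2793, 0.1504]
ee_rot: [3.141, 0.002, 0.367]
wrist_force: [-0.4, 0.5, -2.9]
width: 0.0138
finger_force: 30.0
time: 9.6
tool_pos: [0.4916, -0.2753, 0.0324]
ee_rot: [3.139, -0.002, 0.373]
wrist_force: [-0.1, -0.0, -2.6]
width: 0.014
finger_force: 30.0
```

```bash
python3 -m crank '[[1,[0,0,0.001],[0,0,0]],[1,[0,0,0.001],[0,0,0]],[1,[0,0,0.001],[0,0,0]],[1,[0,0,0],[0,0,0]]]'; python3 -m crank '[[1,[0,0,0.0007],[0,0,0]],[1,[0,0,0],[0,0,0]]]'
```

```text
time: 10.0
tool_pos: [0.491, -0.2751, 0.0284]
ee_rot: [3.141, -0.001, 0.373]
wrist_force: [1.0, 0.8, -2.0]
width: 0.0137
finger_force: 30.0
time: 10.2
tool_pos: [0.491, -0.2751, 0.0284]
ee_rot: [3.141, -0.001, 0.373]
wrist_force: [-1.5, 1.0, 2.7]
width: 0.0139
finger_force: 30.0
```

```bash
python3 -m crank '[[0,[0,0,0],[0,0,0]],[0,[0,0,0],[0,0,0]],[0,[0,0,0],[0,0,0]],[0,[0,0,0],[0,0,0]],[0,[0,0,0],[0,0,0]],[0,[0,0,0],[0,0,0]],[0,[0,0,-0.03],[0,0,0]],[0,[0,0,-0.05],[0,0,0]]]'; python3 -m crank '[[0,[0,0,-0.05],[0,0,0]],[0,[0,0,-0.04],[0,0,0]],[0,[0,0,0],[0,0,0]]]'
python3 - <<'E'
from h import *
a=snap('top','top1');s=snap('side','side1')
c=[cv2.resize(a['color'][y:y+75,x:x+100,::-1],(400,300),interpolation=cv2.INTER_CUBIC) for x,y in((325,170),(222,165))]
c+=[cv2.resize(s['color'][y:y+75,x:x+100,::-1],(400,300),interpolation=cv2.INTER_CUBIC) for x,y in((222,160),(172,245))]
cv2.imwrite('pics/m1.png',np.vstack([np.hstack(c[:2]),np.hstack(c[2:])]))
E
```

```text
time: 11.0
tool_pos: [0.4879, -0.273, 0.1034]
ee_rot: [-3.133, 0.006, 0.373]
wrist_force: [-0.1, -1.2, -0.0]
width: 0.074
finger_force: 0.0
time: 11.3
tool_pos: [0.4937, -0.2769, 0.2057]
ee_rot: [3.129, -0.008, 0.373]
wrist_force: [0.4, -0.6, 1.5]
width: 0.0935
finger_force: 0.0
```

View pics/m1.png

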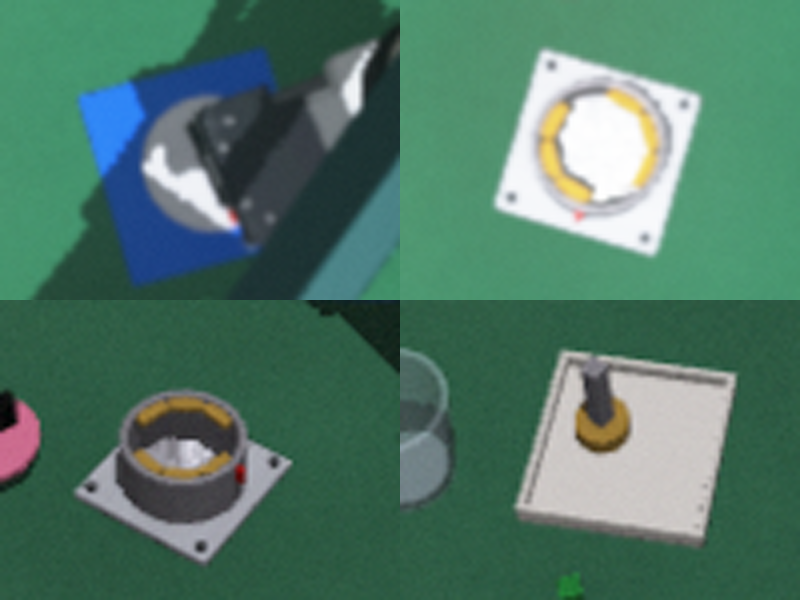

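The cover stands handle-up near the pad's middle. The chamber is open (rim centre at top px (273,201.3)), and the holder still stands in the tray. Moving over the holder with a half-closed gripper.

```bash
python3 -m crank '[[0.5,[0.0199,-0.0394,0],[0,0,0]],[0.5,[0.0199,-0.0394,0],[0,0,0]],[0.5,[0.0199,-0.0394,0],[0,0,0]],[0.5,[0.0199,-0.0394,0],[0,0,0]],[0.5,[0.0199,-0.0394,0],[0,0,0]],[0.5,[0.0199,-0.0394,0],[0,0,0]],[0.5,[0.0199,-0.0394,0],[0,0,0]],[0.5,[0.0199,-0.0394,0],[0,0,0]]]'; python3 -m crank '[[0.5,[0.0199,-0.0394,0],[0,0,0]],[0.5,[0.0199,-0.0394,0],[0,0,0]],[0.5,[0.0199,-0.0394,0],[0,0,0]],[0.5,[0.0199,-0.0394,0],[0,0,0]],[0.5,[0,0,0],[0,0,0]],[0.5,[0,0,0],[0,0,0]]]'
python3 - <<'E'
from h import *
a=ld('top1');print('rim',atz(a,273,201.25,.05))
print('beaker',atz(ld('top0'),152,153,0),'amber',atz(ld('top0'),218,134,0))
o=robot.get_obs();print(o['tool_pos'],o['ee_rot'],o['joint_positions'])
s=snap('wrist','w2')
X=np.array([.5425,.253,.074]); uv=cv2.projectPoints(X.reshape(1,3),cv2.Rodrigues(np.array(s['R']))[0],np.array(s['t'],float),K(s),np.array(s['dist'],float))[0].ravel();print(uv)
u,v=int(uv[0])-60,int(uv[1])-45;u=max(u,0);v=max(v,0);print(u,v)
cv2.imwrite('pics/w2b.png',cv2.resize(s['color'][v:v+90,u:u+120,::-1],(800,600),interpolation=cv2.INTER_CUBIC))
E
```

```text
time: 12.2
tool_pos: [0.5226, 0.0784, 0.1943]
ee_rot: [-3.14, 0.005, 0.373]
wrist_force: [0.2, -0.9, 0.3]
width: 0.0468
finger_force: 0.0
time: 12.8
tool_pos: [0.5395, 0.2527, 0.1942]
ee_rot: [3.141, 0.005, 0.375]
wrist_force: [-1.1, 1.3, 0.1]
width: 0.0471
finger_force: 0.0
rim [ 0.5123 -0.0045  0.05  ]
beaker [0.6471 0.3235 0.    ] amber [0.7    0.1445 0.    ]
[0.5395 0.2527 0.1942] [3.1411 0.0055 0.3749] [ 0.3433  0.1959  1.2707 -0.0006  1.6804  1.5391]
[256.3426 187.7162]
196 142
```

View pics/w2b.png

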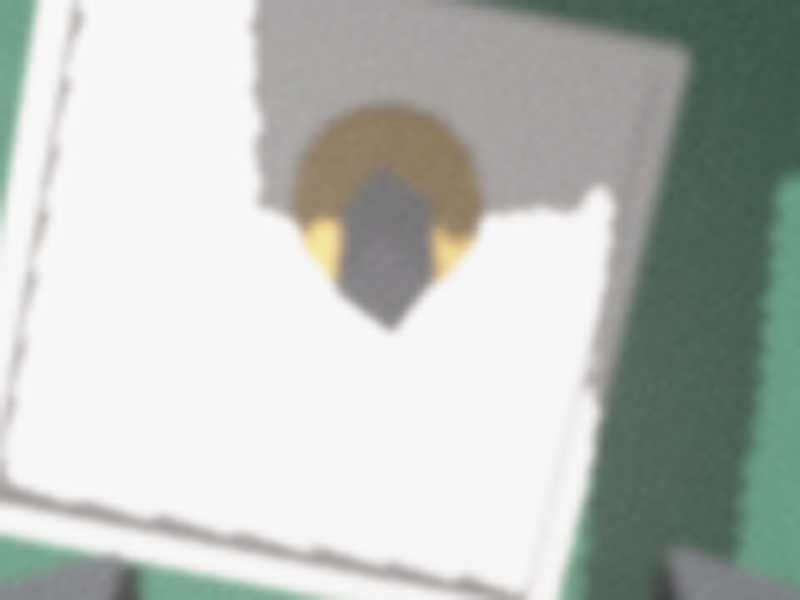

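The crop shows the stem top as a diamond, with corners at about (340,283), (438,283) and (390,330), so it is turned about 45° to the tool. I'll turn by -46°, go lower and look again.

```bash
python3 -m crank '[[0.5,[0,0,0.01],[0,0,-7.7]],[0.5,[0,0,0.01],[0,0,-7.7]],[0.5,[0,0,0.01],[0,0,-7.7]],[0.5,[0,0,0.01],[0,0,-7.7]],[0.5,[0,0,0.01],[0,0,-7.7]],[0.5,[0,0,0.01],[0,0,-7.7]],[0.5,[0,0,0],[0,0,0]],[0.5,[0,0,0],[0,0,0]]]'
python3 - <<'E'
from h import *
print(atz(ld('w2'),254.35,184.45,.074))
o=robot.get_obs();print(o['tool_pos'],o['ee_rot'])
s=snap('wrist','w3')
X=np.array([.5425,.253,.074]); uv=cv2.projectPoints(X.reshape(1,3),cv2.Rodrigues(np.array(s['R']))[0],np.array(s['t'],float),K(s),np.array(s['dist'],float))[0].ravel();print(uv)
u,v=int(uv[0])-60,int(uv[1])-45;print(u,v)
cv2.imwrite('pics/w3b.png',cv2.resize(s['color'][v:v+90,u:u+120,::-1],(800,600),interpolation=cv2.INTER_CUBIC))
E
```

```text
time: 13.65
tool_pos: [0.5407, 0.2509, 0.137]
ee_rot: [-3.141, 0.001, 1.175]
wrist_force: [1.2, -0.5, 0.0]
width: 0.0471
finger_force: 0.0
[0.5449 0.256  0.074 ]
[0.5407 0.2509 0.137 ] [-3.141   0.0008  1.1745]
[255.5752 205.9825]
195 160
```

View pics/w3b.png

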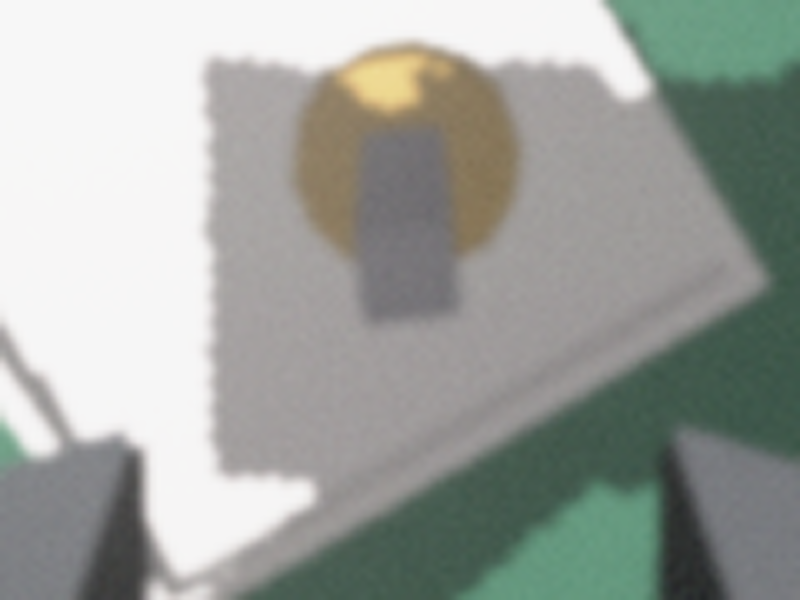

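The stem is now nearly square to the fingers, with its top centre at crop (412,272) and about 5° of turn left. The fingers straddle it clear of the tray walls.

```bash
python3 -m crank '[[0.5,[0.005,0.001,0],[0,0,-5]],[0.5,[0,0,0.03],[0,0,0]],[0.5,[0,0,0.03],[0,0,0]],[0.5,[0,0,0.02],[0,0,0]],[0.5,[0,0,0.007],[0,0,0]],[0.5,[0,0,0],[0,0,0]],[1,[0,0,0],[0,0,0]],[1,[0,0,0],[0,0,0]]]'; python3 -m crank '[[1,[0,0,0],[0,0,0]],[1,[0,0,0],[0,0,0]],[1,[0,0,0],[0,0,0]],[1,[0,0,0],[0,0,0]],[1,[0,0,0],[0,0,0]],[1,[0,0,0],[0,0,0]]]'
```

```text
time: 14.5
tool_pos: [0.5449, 0.2571, 0.0524]
ee_rot: [3.139, -0.002, 1.266]
wrist_force: [-0.0, -0.6, 0.6]
width: 0.0343
finger_force: 0.0
time: 15.1
tool_pos: [0.5439, 0.2569, 0.0509]
ee_rot: [3.141, -0.001, 1.267]
wrist_force: [-1.0, -0.7, 3.3]
width: 0.0118
finger_force: 30.0
```

```bash
python3 -m crank '[[1,[0,0,-0.01],[0,0,0]],[1,[0,0,-0.03],[0,0,0]],[1,[0,0,-0.04],[0,0,0]],[1,[0,0,-0.03],[0,0,0]],[1,[0,0,0],[0,0,0]],[1,[-0.03,0.0055,0],[0,0,0]],[1,[-0.043,0.0078,0],[0,0,0]],[1,[-0.043,0.0078,0],[0,0,0]]]'; python3 -m crank '[[1,[-0.043,0.0078,0],[0,0,0]],[1,[-0.043,0.0078,0],[0,0,0]],[1,[-0.036,0.0065,0],[0,0,0]],[1,[-0.02,0.0035,0],[0,0,0]],[1,[0,0,0],[0,0,0]],[1,[0,0,0],[0,0,0]]]'
python3 - <<'E'
from h import *
s=snap('side','side2');a=snap('top','top2')
cv2.imwrite('pics/m2.png',np.hstack([cv2.resize(q['color'][y:y+90,x:x+60,::-1],(400,600),interpolation=cv2.INTER_CUBIC) for q,x,y in((s,237,140),(a,243,160))]))
E
```

```text
time: 15.9
tool_pos: [0.5275, 0.1387, 0.1579]
ee_rot: [-3.138, 0.002, 1.268]
wrist_force: [-0.1, -0.5, -0.9]
width: 0.0118
finger_force: 30.0
time: 16.5
tool_pos: [0.5101, -0.0032, 0.1588]
ee_rot: [-3.139, -0.0, 1.266]
wrist_force: [-0.3, 0.4, -2.1]
width: 0.0116
finger_force: 30.0
```

View pics/m2.png

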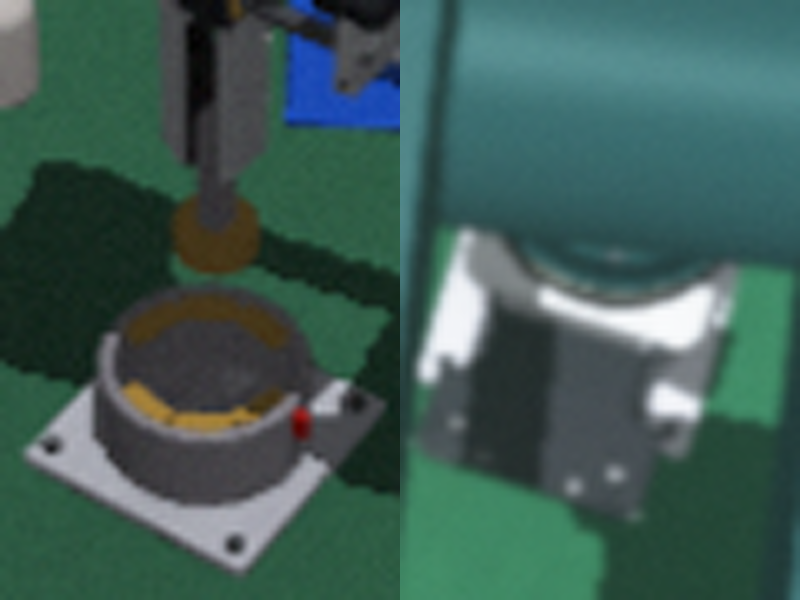

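The holder hangs upright at (215,240), over the chamber mouth at (205,360). Lowering it.

```bash
python3 -m crank '[[1,[0,0,0.025],[0,0,0]],[1,[0,0,0.025],[0,0,0]],[1,[0,0,0.02],[0,0,0]],[1,[0,0,0.015],[0,0,0]],[1,[0,0,0.01],[0,0,0]],[1,[0,0,0.004],[0,0,0]],[1,[0,0,0.002],[0,0,0]],[1,[0,0,0],[0,0,0]]]'; python3 -m crank '[[1,[0,0,0.001],[0,0,0]],[1,[0,0,0.001],[0,0,0]],[1,[0,0,0],[0,0,0]]]'
```

```text
time: 17.4
tool_pos: [0.5113, -0.0032, 0.0598]
ee_rot: [3.141, -0.0, 1.267]
wrist_force: [-0.6, 0.4, -1.8]
width: 0.0115
finger_force: 30.0
time: 17.7
tool_pos: [0.5111, -0.0035, 0.0576]
ee_rot: [3.141, -0.0, 1.266]
wrist_force: [-0.5, 0.8, -1.1]
width: 0.0116
finger_force: 30.0
```

```bash
python3 -m crank '[[1,[0,0,0.001],[0,0,0]],[1,[0,0,0.001],[0,0,0]],[1,[0,0,0],[0,0,0]]]'; python3 -m crank '[[1,[0,0,0.0007],[0,0,0]],[1,[0,0,0],[0,0,0]]]'
```

```text
time: 18.0
tool_pos: [0.5107, -0.0035, 0.0551]
ee_rot: [-3.141, -0.0, 1.267]
wrist_force: [0.2, 0.3, -1.6]
width: 0.0114
finger_force: 30.0
time: 18.2
tool_pos: [0.5109, -0.0035, 0.0548]
ee_rot: [3.141, -0.0, 1.267]
wrist_force: [0.3, 0.5, -0.3]
width: 0.0118
finger_force: 30.0
```

```bash
python3 -m crank '[[1,[0,0,0.0005],[0,0,0]],[1,[0,0,0],[0,0,0]]]'; python3 -m crank '[[0.6,[0,0,0],[0,0,0]],[0.6,[0,0,0],[0,0,0]],[0.6,[0,0,0],[0,0,0]],[0.6,[0,0,0],[0,0,0]],[0.6,[0,0,0],[0,0,0]],[0.6,[0,0,-0.02],[0,0,0]],[0.6,[0,0,-0.04],[0,0,0]],[0.6,[0,0,-0.04],[0,0,0]]]'; python3 -m crank '[[0.6,[-0.03,0,-0.02],[0,0,0]],[0.6,[0.04,-0.03,0],[0,0,0]],[0.6,[0.04,-0.03,0],[0,0,0]],[0.6,[0.04,-0.03,0],[0,0,0]],[0.6,[0.04,-0.03,0],[0,0,0]],[0.6,[0.04,-0.03,0],[0,0,0]],[0.6,[0,0,0],[0,0,0]]]'
python3 - <<'E'
from h import *
a=snap('top','top3');s=snap('side','side3')
c=lambda q,x,y:cv2.resize(q['color'][y:y+150,x:x+200,::-1],(400,300),interpolation=cv2.INTER_CUBIC)
z=lambda q,x,y:cv2.resize(q['color'][y:y+60,x:x+80,::-1],(400,300),interpolation=cv2.INTER_CUBIC)
cv2.imwrite('pics/m3.png',np.vstack([np.hstack([c(a,220,110),z(a,232,170)]),np.hstack([c(s,200,90),z(s,228,165)])]))
E
```

```text
time: 18.4
tool_pos: [0.511, -0.0035, 0.0548]
ee_rot: [3.141, -0.0, 1.267]
wrist_force: [-1.8, 0.1, 4.9]
width: 0.0122
finger_force: 30.0
time: 19.2
tool_pos: [0.51, -0.0034, 0.1541]
ee_rot: [-3.139, 0.0, 1.267]
wrist_force: [0.4, -0.4, 0.6]
width: 0.0375
finger_force: 0.0
time: 19.9
tool_pos: [0.4163, 0.2086, 0.1743]
ee_rot: [-3.14, -0.002, 1.275]
wrist_force: [-0.1, -0.6, 0.4]
width: 0.0376
finger_force: 0.0
```

View pics/m3.png

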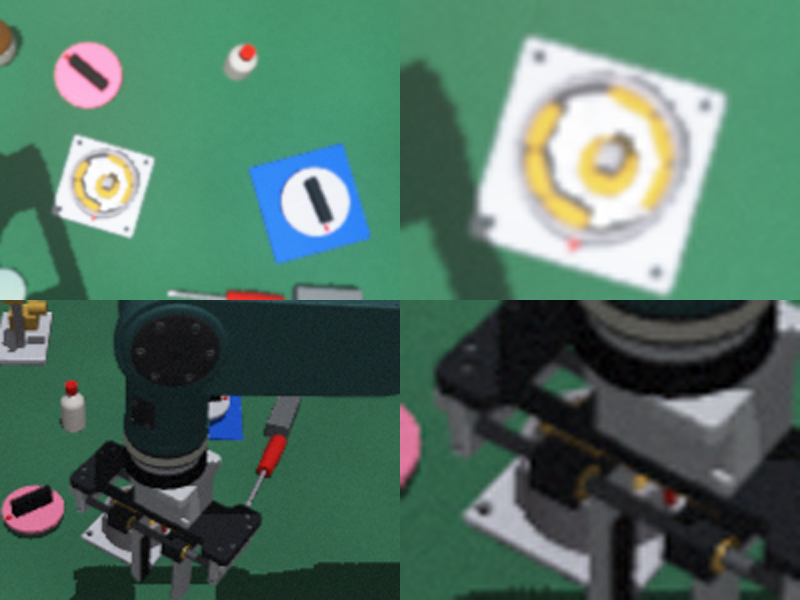

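The holder stands upright in the middle of the chamber, with the stem at (608,155) in the crop. The cover is handle-up on the pad at (316,200), the gripper is clear, and the bystanders in view look undisturbed.

```bash
python3 -c "
from bench import robot
print(robot.close_job())"
```

```text
the job is handed in; nothing more can be done
None
```

I handed the job in at about 20 s: the cover came free after about 36° and stands handle up near the middle of the blue pad, the sample holder stands upright in the open chamber, and the gripper is clear of everything; no verdict came back.

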